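# Set a blank click selector on a hot plate and start it

## Task

The marks have worn off the hot plate's round knob. Turn it gently anticlockwise until it rests against its end stop, without forcing the stop, then turn it clockwise exactly four clicks and leave it resting in the fourth click. Only then press the start button fully down and let it come back up, without knocking over or shifting the pots and the jar beside the hot plate.

Things in the scene. Friction and masses are not known exactly. Their poses are not given: they have to be found in the camera images.
- hob: portable single hot plate, white box with steel top, 230 x 250 mm, top face 55 mm above the worktop, fixed. Origin: centre of its underside; x points from the control edge to the back, y left, z up. A dark cast plate, 144 mm across and 10 mm high, is centred at x = +32 mm; near the front edge stand a round knob (left, y = +62 mm) and a round push button (right, y = -62 mm)
- knob_axis (a point): point on the knob's vertical axis, 79 mm above the worktop, a good TCP height to grip. The knob is a plain grey upright cylinder with fine ribs and no mark, 43 to 45 mm across, from 57 to 87 mm above the worktop, free all round. Clockwise seen from above is up the scale. It starts between the second and the sixth click
- knob_foot (a point): where the knob's axis meets the top face; a flat collar, 55 mm across and 1.5 mm high, lies round the knob (keep fingertips clear of it). END STOP at the anticlockwise end: springy, about 4 N m per rad of knob turn from first contact; more than 0.15 rad past contact (about 0.6 N m) strains it. The knob grips well: a 60 N grip does not slip below 1 N m
- knob_top (a point): centre of the knob's top. CLICKS: seven clockwise from the stop, uneven, 13 to 20 degrees apart (first crest 10 degrees from the stop), then a hard far stop. A turn leaving a notch meets 0.1 to 0.25 N m at once, falling to zero at the crest (halfway); past it the knob pulls onward, up to as much, and snaps into the next notch, where resistance returns. Let go near a notch, it centres itself
- carriage (a joint): hidden contact carriage inside the selector, finely geared to the knob (positive clockwise, 0 at first contact with the end stop). It moves about two hundredths of a millimetre in all, far below the measuring noise, so its reading is of no use: the clicks have to be felt
- start (a joint): travel of the start button, m: 0 up, 0.006 fully down; spring, 5 N at the bottom; comes back by itself
- start_top (a point): centre of the top face of the start button, a grey round cap 26 mm across in a black housing, pressed straight down
- salt_pot: white ceramic shaker, 42 mm across, 77 mm high, loose, upright beside the hot plate's left side; origin at the centre of its underside
- pepper_pot: black shaker, 42 mm across, 77 mm high, loose, upright beside the hot plate's right side; origin at the centre of its underside
- spice_jar_3: glass spice jar with dark lid, 41 mm across, 105 mm high, loose, upright beside the hot plate's right side towards the back; origin at the centre of its underside

How it is judged:
On the way, in this order (a step that is already met when the one before it is completed fails the run):
1. the knob is turned back against its anticlockwise end stop (within 0.05 rad) (value of joint carriage below 5e-07 m), for 0.1 s.
2. the knob is in the fourth click (within 0.1 rad of its rest) (value of joint carriage between 1.05e-05 and 1.25e-05 m), for 0.2 s.
3. the start button is pressed down (over 4.5 mm of its 6 mm) (value of joint start above 0.0045 m), for 0.05 s.
At the end, for the whole second after the job is handed in: the knob rests in the fourth click from the anticlockwise stop (within 0.1 rad of the notch), the start button is back up (within 1.5 mm), and the two pots and the jar stand upright where they stood (within 20 mm) (all of step 2 and value of joint start below 0.0015 m and angle between each of salt_pot, pepper_pot, spice_jar_3's own z axis and vertical below 0.15 rad); the robot touches nothing.
It fails at once if the end stop is strained (knob forced more than 0.15 rad past first contact, about 0.6 N m) (value of joint carriage below -1.5e-06 m).
It fails at once if the start button is pressed while the knob is not in the fourth click (value of joint start above 0.003 m and (value of joint carriage below 1.05e-05 m or value of joint carriage above 1.25e-05 m)).
It fails at once if a pot or the jar beside the hot plate is shifted by more than 20 mm (distance of any of salt_pot, pepper_pot, spice_jar_3 from where it was at the start of the episode above 0.02 m).
It also fails if it takes over 72 s, if anything falls off the work surface, if the arm or the gripper's body presses on something with over 40 N, if the wrist force passes 120 N, or if a joint passes its speed limit or range.

## Robot

A 7-joint arm with a two-finger parallel gripper is mounted at the origin on a cart in front of the work surface, level with it; the furniture and walls round the work are solid. World frame = base frame: x ahead of the robot, y to its left, z up, the work surface at z = 0. Lengths are in m, angles in rad, forces in N, time in s.
With the tool pointing down it reaches from about 0.4 to 0.875 m from the base axis. Payload 19.3 kg.
Tool frame: the origin (TCP) lies between the finger pads, 19 mm behind the fingertips; this is the grasp point; z points along the fingers, y is the line along which they close (so a half turn about z gives the same grasp; the last joint's range is limited). The gripper opens to 85 mm and grips with 20 to 120 N. Pads are 22 mm wide; open, the fingers measure 114 mm over their backs; the gripper's body (76 mm by 85 mm) begins 54 mm behind the grasp point. The pads swing forward as they close: fully open they stand 13 mm farther back than shut.
Start: joints at [-1.285, 0.521, -0.036, 1.599, 0.021, 1.021, -0.113], TCP at [0.218, 0.586, 0.25] pointing down, gripper open.
Joint ranges: [-2.91, 2.91], [-0.3, 2.13], [-1.5, 1.42], [0.17, 2.43], [-1.26, 4.41], [0.16, 1.93], [-2.52, 2.52]. Speed limits (rad/s): [1.89, 1.89, 2.39, 2.39, 3.01, 3.01, 3.01].

## Interface

Orientations are given as [roll, pitch, yaw] about the fixed x, y, z axes, in that order (R = Rz(yaw) Ry(pitch) Rx(roll)).
In Python, from workcell import env gives the robot as it stands. Calls block until the motion is done:
- env.move_ptp(position, orientation): joint-space move of the TCP to a pose.
- env.move_linear(position, speed=0.15, ori=None, stop_force=None): straight line of the TCP; ori=None keeps the orientation; speed is the mean speed in m/s. With stop_force (N) it stops when the force on the tool has changed by that much, and returns True; else False.
- env.goto_joints(angles): joint-space move.
- env.ungrasp() and env.close_gripper(f_grip=None): open the fingers fully, or close them until they stop; f_grip is the grip in N (None keeps the last).
- env.wait(seconds).
- env.solve_ik(position, orientation): joint angles nearest the present ones, or None.
- env.read_camera(name): name is "scene" or "top"; returns a dict with "img" (480x640x3 uint8, red, green, blue), "fx", "fy", "cx", "cy" (pixels), "pose" (4x4, takes a point from camera to world coordinates). Camera axes: x right, y down, z forward; pixel columns grow to the right and rows downward; lengths in m; the calibration is good to about 2 mm. A picture is of the moment at which its call begins. There is no depth.
A pose or a line that the arm cannot do raises env.MotionError and nothing moves.
- env.hand_in(): hands the job in; it is judged then, once.
Readings, each from a call of its own:
- env.current_time(): time.
- env.current_joints(): joint angles.
- env.current_joint_velocities(): joint speeds.
- env.current_tau(): joint torques, N m.
- env.current_tcp_pos(): TCP position.
- env.current_ee_rot(): TCP orientation.
- env.current_wrist_force(): force on the tool from outside, world axes, zero at the start.
- env.current_wrist_torque(): the same for the moment, N m.
- env.current_grip_width(): finger opening in m.
- env.current_finger_force(): force on a finger pad.
Only numpy, scipy, OpenCV 4.12 (cv2) and the standard library are available. Lean on these libraries where they do the work, as an engineer would, in place of code of your own. Each camera call takes 0.05 s, during which the arm holds its last target. There are 200 camera calls.

## Working session

There is one attempt and no reset: what is moved stays moved. The work goes in short steps, each a Python script; the robot and the scene stay as the last script left them, time stands still between calls to the robot, and variables do not carry over. Pictures are saved under pics/ and viewed, at most 10 in all, crops included, and the job is handed in when it is done.

```bash
mkdir -p pics; ls; python3 - <<'E'
from workcell import env
import cv2,numpy as np
for n in("scene","top"):
    c=env.read_camera(n); cv2.imwrite(f"pics/{n}0.png",c["img"][...,::-1]); print(n,c["fx"],c["fy"],c["cx"],c["cy"],np.round(c["pose"],4).tolist())
print(env.current_time(),env.current_ee_rot(),env.current_wrist_torque())
E
```

```text
pics
workcell.py
scene 500.1784919902018 500.1784919902018 323.4271060437922 243.5531423052309 [[0.6261, -0.4569, 0.6318, 0.0007], [-0.7796, -0.3778, 0.4994, -0.4637], [0.0105, -0.8053, -0.5928, 0.5958], [0.0, 0.0, 0.0, 1.0]]
top 529.072993385454 529.072993385454 314.56845201606217 239.44214329054842 [[0.0128, -0.9947, 0.1024, 0.4534], [-0.9999, -0.0134, -0.0055, -0.0303], [0.0069, -0.1023, -0.9947, 0.9573], [0.0, 0.0, 0.0, 1.0]]
0.1 [-3.14054334e+00  7.13333518e-05  2.78575641e+00] [0.00252162 0.01593259 0.0185926 ]
```

View pics/scene0.png

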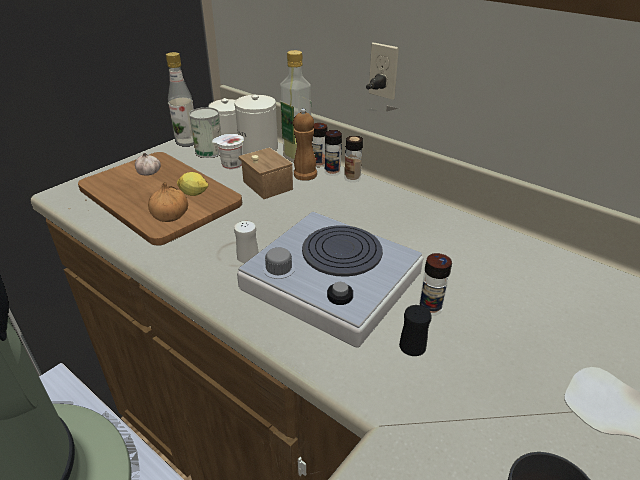

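View pics/top0.png

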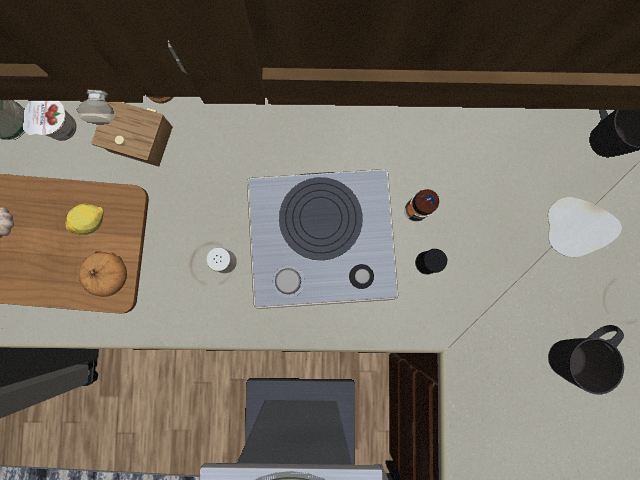

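The scene view shows the knob top near (279,255), the button near (341,288) and the hob plate near (342,250). In the top view the knob is at (288,281), the button at (362,276), the plate at (320,218), the salt pot at (219,259), the pepper pot at (432,261) and the jar at (425,203). Next I'll look closer to choose masks.

```bash
python3 - <<'E'
import cv2,numpy as np
a=cv2.imread("pics/top0.png");b=cv2.imread("pics/scene0.png")
r=lambda i,x,y:cv2.resize(i[y:y+50,x:x+65],None,fx=6,fy=6,interpolation=cv2.INTER_NEAREST)
cv2.imwrite("pics/crops.png",np.vstack([np.hstack([r(a,256,256),r(a,330,251)]),np.hstack([r(b,247,235),r(b,309,267)])]))
E
```

```text
(no output)
```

View pics/crops.png

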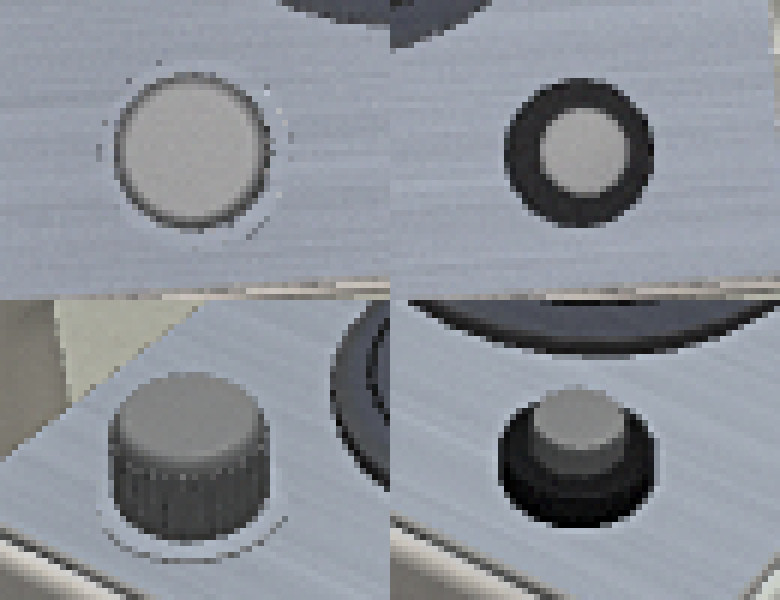

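The crops show clear tops: knob about (287.5,281) top view and (278.5,254.5) scene view; button about (362.5,276.5) and (341,287). I'll segment them by colour and triangulate.

```bash
cat > vis.py <<'E'
import cv2,numpy as np
from workcell import env
def ray(c,p):
    T=c["pose"];d=T[:3,:3]@[(p[0]-c["cx"])/c["fx"],(p[1]-c["cy"])/c["fy"],1];return T[:3,3],d/np.linalg.norm(d)
def onplane(c,p,z):
    o,d=ray(c,p);return o+d*(z-o[2])/d[2]
def tri(cs,ps):
    A=np.zeros((3,3));b=np.zeros(3);R=[ray(c,p) for c,p in zip(cs,ps)]
    for o,d in R:
        M=np.eye(3)-np.outer(d,d);A+=M;b+=M@o
    x=np.linalg.solve(A,b);return x,[np.linalg.norm((np.eye(3)-np.outer(d,d))@(x-o))*1e3 for o,d in R]
def blob(img,seed,lo,hi,sat=12,r=70,minc=None):
    """centre+ellipse of the grey blob (brightness lo..hi, spread<sat) at the seed"""
    f=img.astype(int);m=((f.max(2)-f.min(2)<sat)&(f.mean(2)>=lo)&(f.mean(2)<=hi)).astype(np.uint8)
    w=np.zeros_like(m);cv2.circle(w,seed,r,1,-1);m*=w
    m=cv2.morphologyEx(m,cv2.MORPH_OPEN,np.ones((3,3),np.uint8))
    cs,_=cv2.findContours(m,cv2.RETR_EXTERNAL,cv2.CHAIN_APPROX_NONE)
    k=max(cs,key=lambda k:(cv2.pointPolygonTest(k,seed,False)>=0,cv2.contourArea(k)))
    return cv2.fitEllipse(cv2.convexHull(k))
E
python3 - <<'E'
from vis import *
s=env.read_camera("scene");t=env.read_camera("top")
for n,ps,pt,ls,lt in(("knob",(278,254),(288,281),(95,150),(125,190)),("button",(341,286),(362,276),(110,170),(120,210))):
    es=blob(s["img"],ps,*ls,r=22);et=blob(t["img"],pt,*lt,r=22)
    x,e=tri([s,t],[es[0],et[0]]);print(n,np.round(x,4),np.round(e,2),np.round(es[0]+es[1],1),np.round(et[0]+et[1],1))
    print(onplane(s,es[0],x[2]),s["img"][ps[1],ps[0]],t["img"][pt[1],pt[0]])
et=blob(t["img"],(320,218),20,95,40,60);print("plate",np.round(et[0]+et[1],1),onplane(t,et[0],.065))
es=blob(s["img"],(342,250),10,95,40,60);print(np.round(es[0]+es[1],1),onplane(s,es[0],.065))
E
```

```text
knob [0.4751 0.0088 0.0822] [0.33 0.33] [277.9 254.5  15.3  23. ] [287.2 280.5  22.4  22.5]
[0.47528331 0.00855581 0.08224121] [129 130 129] [159 159 161]
button [ 0.4849 -0.1151  0.0742] [0.25 0.25] [340.  286.1  10.3  14.3] [361.9 275.6  13.4  14.1]
[ 0.48505662 -0.11526313  0.07420444] [130 130 131] [160 160 161]
plate [320.4 218.4  82.8  83.1] [ 0.58133108 -0.04471998  0.065     ]
[341.7 250.6  50.5  80.8] [ 0.57071665 -0.05435729  0.065     ]
```

```bash
python3 - <<'E'
from vis import *
t=env.read_camera("top")
K=onplane(t,blob(t["img"],(288,281),125,190,r=22)[0],.086)[:2];print(K)
for y in np.deg2rad([-50,130]):
    q=env.solve_ik([*K,.25],[np.pi,0,y]);print(y,None if q is None else np.round(q,3))
y=min(np.deg2rad([-50,130]),key=lambda y:abs(env.solve_ik([*K,.25],[np.pi,0,y])[6]))
env.move_ptp([*K,.25],[np.pi,0,y])
q=np.array(env.current_joints());print(np.round(q,3),env.current_tcp_pos(),env.current_ee_rot(),env.current_time())
for d in(.03,.03,.2):
    t0=env.current_time();q[6]+=d;env.goto_joints(q);print(d,env.current_time()-t0,env.current_ee_rot()[2],env.current_joints()[6]-q[6])
T=[]
for i in range(20): env.wait(.02);T.append(np.r_[env.current_wrist_torque(),env.current_tau()[6],env.current_wrist_force()])
print(np.mean(T,0).round(3),np.std(T,0).round(3))
t0=env.current_time()
try: print(env.move_linear([*K,.25],.01,ori=[np.pi,0,env.current_ee_rot()[2]+.1]),env.current_time()-t0,env.current_ee_rot())
except Exception as e: print(repr(e))
print(env.current_time())
E
```

```text
[0.47468886 0.00886212]
-0.8726646259971648 [-0.991  0.594  1.238  2.018 -0.67   1.021 -1.866]
2.2689280275926285 [-0.473  0.302  0.409  1.999 -0.156  0.87   0.719]
[-0.474  0.303  0.408  1.998 -0.156  0.87   0.718] [0.47483923 0.00976771 0.24993083] [ 3.14156143e+00 -1.41185970e-04  2.27050874e+00] 2.5083
0.03 0.25 2.3009066684488957 -0.0005798831921709491
0.03 0.25 2.3296058477755635 -0.0010606404792663504
0.2 0.3167 2.5256890213631955 -0.004829396526694563
[-0.002 -0.003  0.003  0.073 -0.146 -0.261  0.01 ] [0.029 0.032 0.028 0.32  0.445 0.531 0.387]
False 0.25 [ 3.14147459e+00 -5.74203239e-05  2.62603797e+00]
3.9083
```

```bash
cat > turn.py <<'E'
from vis import *
K=np.array([.4747,.0089])
def tq(n=5):
    T=[]
    for _ in range(n): env.wait(.016);T.append(env.current_wrist_torque()[2])
    return np.mean(T)
def step(q,d):
    q[6]+=d;env.goto_joints(q);return env.current_ee_rot()[2],tq()
E
python3 - <<'E'
from turn import *
env.move_ptp([*K,.15],[np.pi,0,.1]);env.wait(.3)
print(env.current_tcp_pos(),env.current_joints()[6])
print(env.move_linear([*K,.081],.08,stop_force=8))
env.wait(.3);print(env.current_tcp_pos(),env.current_wrist_force())
env.close_gripper(60);env.wait(.3)
print(env.current_grip_width(),env.current_tcp_pos(),env.current_ee_rot(),env.current_wrist_force().round(2),env.current_wrist_torque().round(3),env.current_finger_force(),env.current_joints().round(3),tq(10),env.current_time())
c=env.read_camera("scene");cv2.imwrite("pics/grip.png",c["img"][150:390,120:440,::-1].repeat(2,0).repeat(2,1))
E
```

```text
[0.47471048 0.00887501 0.15005027] -0.9025573391622155
False
[0.47481035 0.00900656 0.08119212] [0.11607097 0.47694675 0.32712596]
0.04089894402961536 [0.47480254 0.00858635 0.08141786] [-3.14157824e+00 -5.07998865e-04  9.96132940e-02] [-3.59 -0.87 13.81] [-0.313  0.661  0.003] 58.691691532731056 [-0.651  0.711  0.709  2.139 -0.852  0.6   -0.789] 0.03008520633613753 8.275
```

View pics/grip.png

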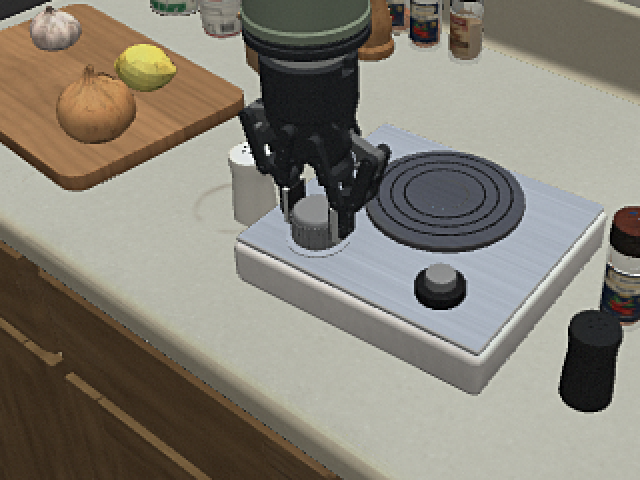

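The knob is held between both pads, clear of the plate and salt pot. I'll turn it anticlockwise in small steps, reading the torque.

```bash
python3 - <<'E'
from turn import *
q=np.array(env.current_joints())
for i in range(14):
    y,t=step(q,.04);print(f"{y:.3f} {t:.3f}",end=" | ")
    if abs(t)>.33: print("STOP");break
print(env.current_wrist_force().round(1),env.current_time())
E
```

```text
0.139 -0.116 | 0.179 -0.058 | 0.219 -0.016 | 0.259 0.088 | 0.299 0.138 | 0.339 0.169 | 0.379 0.090 | 0.418 -0.121 | 0.458 -0.127 | 0.499 -0.072 | 0.539 -0.005 | 0.579 0.041 | 0.619 0.107 | 0.659 0.130 | [-3.5  2.3  9.3] 12.9917
```

```bash
python3 - <<'E'
from turn import *
q=np.array(env.current_joints());q[6]+=0;L=[]
for i in range(40):
    y,t=step(q,.04);L.append(t);print(f"{y:.3f} {t:.3f}",end=" | ")
    if t<-.29 or (len(L)>2 and t<-.2 and L[-2]<-.05 and t<L[-2]-.08): print("STOP");break
print(env.current_wrist_force().round(1),env.current_joints()[6],env.current_time())
E
```

```text
0.697 -0.119 | 0.737 -0.065 | 0.777 -0.025 | 0.817 0.051 | 0.857 0.118 | 0.897 0.165 | 0.937 0.070 | 0.977 -0.046 | 1.017 -0.172 | 1.057 -0.294 | STOP
[-2.9  2.2  8.4] 0.16748275063403228 16.325
```

The stop was felt at about yaw 0.97, with notches felt at 0.68, 0.39 and the starting one at 0.10. Now turning clockwise and counting.

```bash
python3 - <<'E'
from turn import *
q=np.array(env.current_joints());prev=0;n=0;last=9
for i in range(50):
    y,t=step(q,-.04 if n<3 else -.03);print(f"{y:.3f} {t:.3f}",end=" | ")
    # flip from onward pull (-) to resistance (+) = notch
    if y<.9 and prev<-.06 and t>prev+.06 and last-y>.15:
        n+=1;last=y;print(f"\nnotch {n}")
        if n==4: break
    prev=t
    if y<-.24: break
print(env.current_joints()[6],env.current_time())
E
```

```text
1.016 -0.197 | 0.978 -0.076 | 0.938 0.027 | 0.898 0.158 | 0.858 0.098 | 0.818 0.024 | 0.778 -0.015 | 0.738 -0.063 | 0.698 -0.130 | 0.658 0.113 | 
notch 1
0.618 0.066 | 0.578 0.006 | 0.538 -0.043 | 0.498 -0.068 | 0.457 -0.169 | 0.417 -0.186 | 0.377 0.023 | 
notch 2
0.337 0.167 | 0.297 0.084 | 0.257 0.044 | 0.217 -0.021 | 0.177 -0.072 | 0.137 -0.134 | 0.097 0.026 | 
notch 3
0.067 0.116 | 0.037 0.066 | 0.007 -0.006 | -0.023 -0.002 | -0.053 -0.032 | -0.083 -0.085 | -0.113 -0.146 | -0.143 -0.168 | -0.173 -0.070 | 
notch 4
-1.0613506264401407 27.325
```

```bash
python3 - <<'E'
from turn import *
q=np.array(env.current_joints());print(step(q,-.01));env.wait(.3);print(tq(10))
env.ungrasp();env.wait(.3)
print(env.current_wrist_force().round(2),env.current_ee_rot()[2])
print(env.move_linear([*K,.18],.1));env.close_gripper(40)
B=np.array([.4849,-.1151]);yaw=.08
env.move_ptp([*B,.14],[np.pi,0,yaw]);env.wait(.3)
print(env.move_linear([*B,.104],.06,stop_force=4),env.current_tcp_pos(),env.current_wrist_force().round(2),env.current_time())
c=env.read_camera("scene");cv2.imwrite("pics/btn.png",c["img"][180:380,220:480,::-1].repeat(3,0).repeat(3,1))
E
```

```text
(np.float64(-0.1817528537293991), np.float64(-0.0244744096364999))
-0.02254962860502031
[-0.47 -1.64  0.1 ] -0.18262693618832482
False
False [ 0.48492277 -0.11527195  0.10406288] [ 0.   -0.05 -0.3 ] 32.55
```

View pics/btn.png

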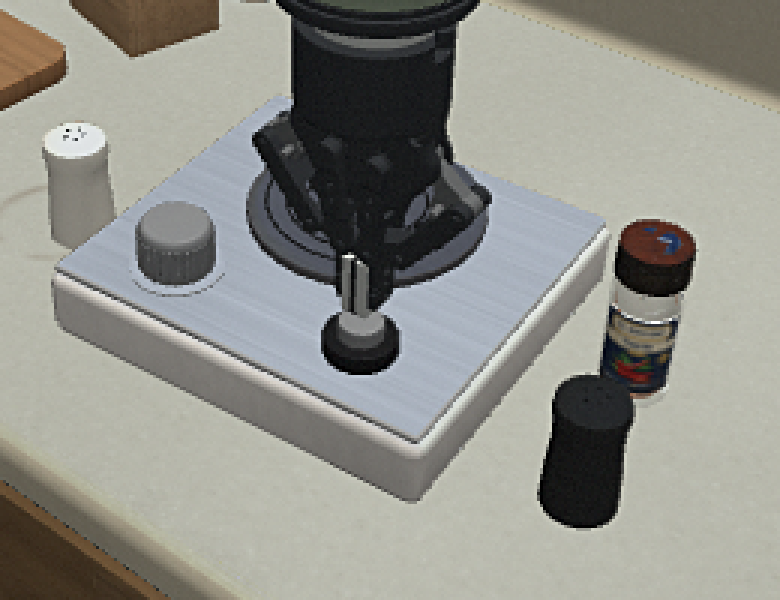

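The closed fingertips stand just above the centre of the button cap, and the pots and jar are undisturbed. Pressing next.

```bash
python3 - <<'E'
from turn import *
B=np.array([.4849,-.1151])
for z in np.arange(.102,.078,-.001):
    h=env.move_linear([*B,z],.02,stop_force=7)
    f=np.mean([(env.wait(.016),env.current_wrist_force()[2])[1] for _ in range(4)])
    print(f"{env.current_tcp_pos()[2]:.4f} {f:.1f}",end=" | ")
    if h or f>9: break
env.wait(.2);print(env.current_wrist_force().round(1),env.current_time())
env.move_linear([*B,.2],.1)
env.wait(.5);print(env.current_wrist_force().round(1),env.current_time())
c=env.read_camera("scene");cv2.imwrite("pics/end.png",c["img"][180:380,220:480,::-1].repeat(3,0).repeat(3,1))
E
```

```text
0.1021 -0.0 | 0.1010 -0.4 | 0.1000 0.3 | 0.0990 -0.2 | 0.0980 0.2 | 0.0970 0.2 | 0.0960 -0.2 | 0.0950 1.8 | 0.0940 2.6 | 0.0930 2.8 | 0.0920 3.8 | 0.0910 4.6 | 0.0900 4.4 | 0.0895 20.5 | [-3.   1.2 20.5] 37.2333
[ 0.9 -0.4  0.6] 38.9917
```

View pics/end.png

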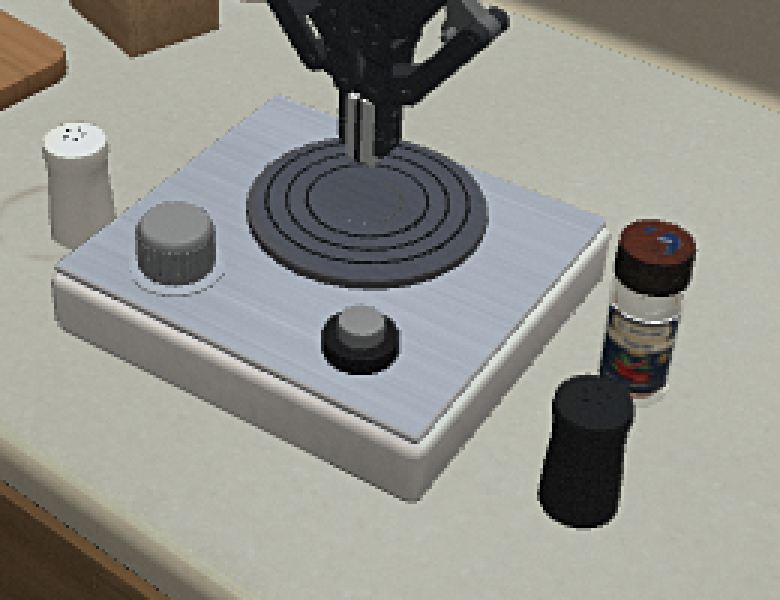

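The force climbed to about 5 N over 6 mm and then hit a hard bottom, so the press was full. The picture shows the button back up, the gripper clear, and the pots and jar where they were.

```bash
python3 -c "
from workcell import env
print(env.hand_in())"
```

```text
the job is handed in; nothing more can be done
None
```

I turned the knob back to its end stop, then four felt clicks clockwise, pressed the start button fully (it came back up), left the pots and jar where they stood, and handed the job in at about 39 s; no verdict came back.

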